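# Stack a charged battery pack and test it with a probe pen

## Robot

A 7-joint arm with a two-finger parallel gripper is mounted at the origin on the work surface. World frame = base frame: x ahead of the robot, y to its left, z up, the work surface at z = 0. Lengths are in m, angles in degrees, forces in N, time in s.
With the tool pointing down it reaches from about 0.425 to 0.875 m from the base axis. Payload 4.7 kg.
Tool frame: the origin (TCP) lies midway between the tips of the shut fingers; the grasp point (between the pads) lies 19 mm behind it; z points along the fingers, y is the direction in which the jaws open and shut (so a half turn about z gives the same grasp; the last joint's range is limited). The gripper opens to 87 mm and grips with 3 to 60 N. Pads are 19 mm wide; open, the fingers measure 117 mm over their backs; the gripper's body (75 mm by 190 mm) begins 51 mm behind the grasp point.
Start: joints at [65.552, 18.392, -4.016, 83.108, 1.295, 78.541, -3.26], TCP at [0.277, -0.588, 0.223] pointing down, gripper open.
Joint ranges: [-163.93, 163.93], [-17.29, 119.83], [-79.2, 71.16], [3.27, 140.29], [-89.18, 269.18], [5.43, 117.66], [-154.24, 154.24]. Speed limits (degrees/s): [147.25, 147.25, 180, 180, 180, 180, 180].

## Interface

Orientations are given as [roll, pitch, yaw] about the fixed x, y, z axes, in that order (R = Rz(yaw) Ry(pitch) Rx(roll)).
In Python, from cell import env gives the robot as it stands. The module is installed in compiled form; this text tells all that it offers.
- The arm moves only by the tool servo_tool, never from a script. Its argument "plan" is a list of rows, each a list of 3 entries, a list of its own where there are three numbers: the opening, from 0 (shut) to 1 (fully open), then the shift along the tool's x, y, z in cm, then the turn, a rotation vector about the tool's x, y, z in degrees. A call has 1 to 20 rows; each row shifts and turns the pose as measured when the row begins, along the tool's axes as they then stand; what a row does not reach is not made up. A row lasts 1/12 s, in which the tool goes at most 41.7 mm and 7.16 degrees, less where a joint would pass 70% of its speed; a pose out of reach is approached as far as the arm can. A call is refused whole if a number of a shift passes 4.17 or a number of a turn 7.16, either way. A call with a gripper value outside its range is refused whole. The fingers move at their own pace and stop on an object; "force" is the grip in N (left out, the last holds). Time passes only in rows, so rows that do not move let the fingers close. It gives the time, the measured TCP pose, the force and the opening at its end, in the units of the state.
- env.get_obs(): the state, without advancing time (a new reading comes with each control period).
- env.read_camera(name): name is "side" or "top"; returns a dict with "image" (480x640x3 uint8, blue, green, red), "fx", "fy", "cx", "cy" (pixels), "rvec" (rotation vector, rad) and "tvec" (3), from world to camera coordinates, as OpenCV has them. Camera axes: x right, y down, z forward; pixel columns grow to the right and rows downward; lengths in m; the calibration is good to about 2 mm. A picture is of the moment at which its call begins. There is no depth.
- env.sign_off(): hands the job in, once; it reports no verdict.
The state is a dict: "time_s": time; "qpos": joint angles; "joint_velocities": joint speeds; "effort": joint torques, N m; "tool_pos": TCP position; "tool_rot": TCP orientation; "force": force on the tool from outside, world axes, zero at the start; "wrist_torque": the same for the moment, N m; "grip_width": finger opening in m.
Only numpy, scipy, OpenCV 4.12 (cv2) and the standard library are available. Lean on these libraries where they do the work, as an engineer would, in place of code of your own. Each camera call takes 0.05 s, during which the arm holds its last target. There are 200 camera calls.

## Task

Stack the charged battery pack (green strip) squarely on the black power base, its brass contact above the base's, and let go of it. Then take the orange tester pen out of its holder and hold it upright with its sprung tip on the pack's brass contact, pressing lightly so that the tip is pushed about half way in, and finish while still holding it there. Never press the tip hard against anything, and leave the empty pack (red strip), the jar and the pen cup where they are.

Things in the scene. Friction and masses are not known exactly. Their poses are not given: they have to be found in the camera images.
- base: Fixed black power base, a flat slab 110 (x) x 62 (y) x 30 (z) mm with flat top. Origin: centre of its underside, on the bench. Blue strip across the top near its -x end, brass contact near its +x end.
- base_contact (a point): Centre of the base's flush brass contact disc (20 mm across, in a white ring), on its top face 30 mm above the bench, 33 mm from the base's centre along its +x.
- pack_green: The charged battery pack: loose pale silver slab 110 (x) x 62 (y) x 26 (z) mm, about 0.2 to 0.4 kg, green strip across the top near its -x end, brass contact near its +x end. Same outline as the base. Origin: centre of its underside. It can be gripped across its 62 mm width; fingers reaching below its underside would meet the base when it is stacked.
- green_contact (a point): Centre of the charged pack's flush brass contact disc (20 mm across, in a white ring), on its flat top face 26 mm above its underside, 33 mm from its centre along its +x.
- pack_red: The empty battery pack, same make and size as the charged one, but with a red strip. Origin: centre of its underside. To be left alone.
- holder: Fixed holder for the tester: steel foot 100 x 90 x 8 mm, two cheeks and a grey socket block 54 x 54 x 40 mm between them leaning about 17 degrees towards the holder's -x; highest point 93 mm above the bench. The tester's nozzle sits loosely in its 15 mm through hole and comes out along the tester's own axis (about 45 mm of nozzle plus 18 mm of tip to clear). Origin: centre of the foot's underside.
- tester: Orange tester pen, 0.09 kg, starts leaning in the holder, its top about 180 mm above the bench. Square handle 22 x 22 x 100 mm; origin: centre of the handle's lower end, +z along the handle towards its top, x and y square to its flat sides. Below the origin: steel nozzle 12 mm across and 45 mm long, then the brass tip, whose end is 63 mm below the origin when fully out.
- tester_grip (a point): Point on the tester's axis 60 mm up the handle from its origin: a good place to grip, across any two opposite flats (22 mm apart).
- tester_point (a point): The very end of the tester's sprung brass tip (8 mm ball end), 63 mm below the tester's origin on its axis when fully out, moving up the axis as it is pressed in.
- plunger (a joint): How far the tester's sprung tip is pushed in, m: 0 fully out, 0.012 fully in (hard stop). The spring starts at 1.2 N and grows by 0.3 N per mm (about 3 N half way).
- jar: Amber glass jar with a black cap, 60 mm across, 60 mm tall. Origin: centre of its underside. To be left alone.
- pen_cup: Black cup of pens, 72 mm across, cup 85 mm tall, pens up to 155 mm. Origin: centre of its underside. To be left alone.
There are look-alikes about, which are no part of the job. Of the things that look like the tester, the smaller one is meant. Leave any brown look-alike of the pack_green alone.

How it is judged:
By the outcome, as a careful person would: the job done as asked, in the order asked, and still so for the second after the job is handed in, while the arm keeps its last pose, push and grip.
It also fails if it takes over 51 s, if anything falls off the work surface, if the arm or the gripper's body presses on something with over 40 N, if the wrist force passes 120 N, or if a joint passes its speed limit or range.

## Working session

There is one attempt and no reset: what is moved stays moved. The work goes in short steps, Python scripts to look and compute and a tool call to move; the robot and the scene stay as the last step left them, time stands still between calls to the robot, and variables do not carry over. Pictures are saved under pics/ and viewed, about 8 in all and at most 12, crops included, and the job is handed in when it is done.

Besides the shell and the picture viewer there is one more tool, called after ">>>" as name(argument=value, ...) on one line, values as JSON. servo_tool: Moves the arm, as the interface text tells. Its arguments: {"type":"object","properties":{"plan":{"type":"array"},"force":{"type":"number"}},"required":["plan"]}

```bash
mkdir -p pics; cat > h.py <<'E'
import numpy as np, cv2
from cell import env
from scipy.spatial.transform import Rotation as R
def cam(n,fn=None,crop=None,s=1):
    c=env.read_camera(n); im=c["image"]
    if crop: x0,y0,x1,y1=crop; im=im[y0:y1,x0:x1]
    if s!=1: im=cv2.resize(im,None,fx=s,fy=s,interpolation=cv2.INTER_CUBIC)
    if fn: cv2.imwrite("pics/"+fn,im)
    return c
def Rt(c): return cv2.Rodrigues(np.array(c["rvec"],float))[0],np.array(c["tvec"],float).ravel()
def onz(c,u,v,z):
    r,t=Rt(c); o=-r.T@t; d=r.T@np.array([(u-c["cx"])/c["fx"],(v-c["cy"])/c["fy"],1]); return o+d*(z-o[2])/d[2]
def proj(c,p):
    r,t=Rt(c); q=r@np.array(p,float)+t; return np.array([c["fx"]*q[0]/q[2]+c["cx"],c["fy"]*q[1]/q[2]+c["cy"]])
E
python3 - <<'E'
from h import *
for n in("top","side"):
    c=cam(n,n+"0.png"); r,t=Rt(c); print(n,c["fx"],-r.T@t,r.round(2).tolist())
print(env.get_obs())
E
```

```text
top 470.3387946508806 [ 0.45772874 -0.00357433  0.93891451] [[-0.01, -1.0, 0.01], [-0.99, 0.01, -0.12], [0.12, -0.01, -0.99]]
side 476.08396438616444 [0.48888612 0.82416114 0.61415944] [[-1.0, -0.04, -0.02], [-0.01, 0.53, -0.85], [0.04, -0.85, -0.53]]
{'time_s': 0.1, 'qpos': array([65.55233442, 18.43418371, -4.0159323 , 83.16972595,  1.29419329,
       78.54161812, -3.25980561]), 'joint_velocities': array([ 0.0661279 , -0.14521866,  0.04761316, -0.06660517, -0.05656969,
       -0.02974548,  0.09106751]), 'effort': array([-6.02317286e-04, -4.92572486e+01, -4.05899137e-01, -3.13400352e+01,
       -6.40489510e-02,  3.95426864e-02,  7.92841070e-05]), 'tool_pos': array([ 0.27706969, -0.58742036,  0.22156218]), 'tool_rot': array([-1.79899665e+02,  4.69244403e-03,  2.52577182e+01]), 'force': array([-0.00522426, -0.50709263,  0.04124569]), 'wrist_torque': array([-0.04900926, -0.0160114 , -0.02781385]), 'grip_width': 0.08710466760203148}
```

View pics/top0.png

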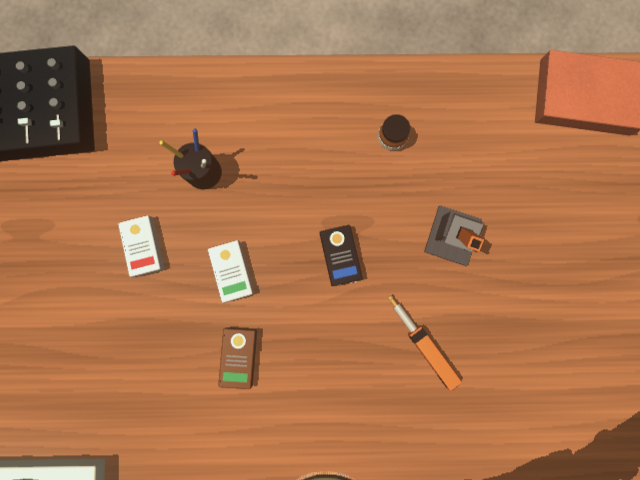

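View pics/side0.png

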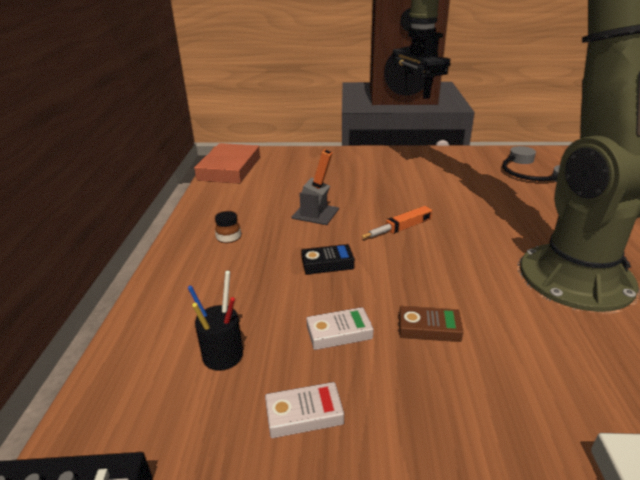

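The top view shows the green pack near (231,271), the base at (341,255), and the holder with the tester at (465,240). The red pack is at (140,246) and the brown look-alike at (238,358). A larger pen lies at (425,345). Next I'll enlarge the parts that matter.

```bash
python3 - <<'E'
from h import *
a=cam("top")["image"]; b=cam("side")["image"]
A=cv2.resize(a[215:315,200:400],None,fx=4,fy=4,interpolation=cv2.INTER_CUBIC)
cv2.imwrite("pics/c1.png",A)
B=cv2.resize(a[195:275,415:500],None,fx=5,fy=5,interpolation=cv2.INTER_CUBIC)
C=cv2.resize(b[145:225,285:345],None,fx=5,fy=5,interpolation=cv2.INTER_CUBIC)
cv2.imwrite("pics/c2.png",np.hstack([B,C]))
E
```

```text
(no output)
```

View pics/c1.png

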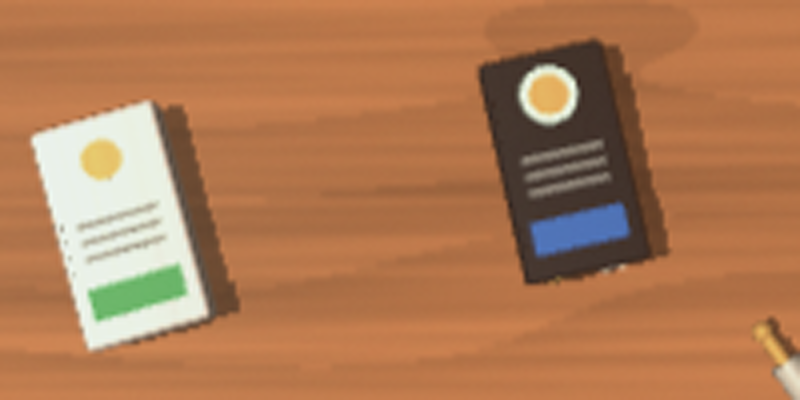

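View pics/c2.png

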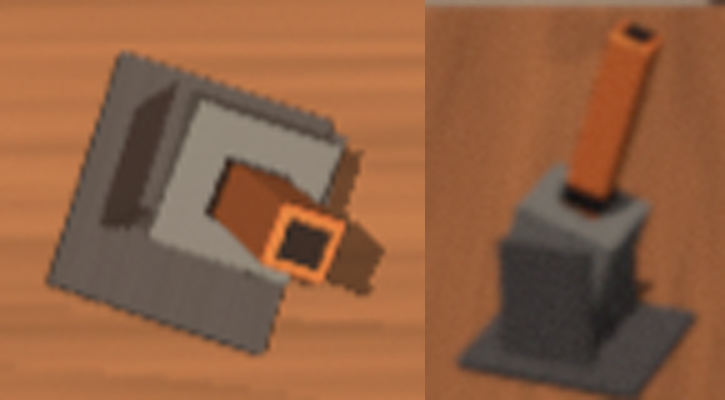

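The crops give these readings:
- **Green pack, top face corners:** (33,135), (152,101), (210,316), (91,350).
- **Base, top face corners:** (480,67), (600,41), (652,256), (527,283).
- **Pen, top end:** (305,243) in the top view, (635,32) in the side view.
- **Holder foot corners:** (122,52), (48,285), (265,353).

```bash
cat > m.py <<'E'
from h import *
from scipy.optimize import least_squares
T=env.read_camera("top");S=env.read_camera("side")
def un(p,s,o): return (np.array(p)+.5)/s-.5+np.array(o)
def slab(cor,z):
    P=np.array([onz(T,*un(p,4,(200,215)),z)[:2] for p in cor]); c=P.mean(0)
    x=(P[0]+P[1]-P[2]-P[3])/2; y=(P[0]+P[3]-P[1]-P[2])/2
    return c,np.linalg.norm(x),np.linalg.norm(y),np.degrees(np.arctan2(x[1],x[0])),np.degrees(np.arctan2(-y[0],y[1]))
E
python3 - <<'E'
from m import *
print("green",slab([(33,135),(152,101),(210,316),(91,350)],.026), onz(T,*un((101,159),4,(200,215)),.026))
print("base",slab([(480,67),(600,41),(652,256),(527,283)],.030), onz(T,*un((549,95),4,(200,215)),.030))
for n,p in(("TL",(122,52)),("BL",(48,285)),("BR",(265,353))): print(n,onz(T,*un(p,5,(415,195)),.008))
tt=un((305,243),5,(415,195)); ts=un((635-425,32),5,(285,145))
f=lambda p:np.r_[proj(T,p)-tt,proj(S,p)-ts]
s=least_squares(f,[.5,-.3,.17]);print("top",s.x,s.fun)
# handle lower end, visible edges: side view collar bottom centre
tb=un((222,187),5,(415,195)); sb=un((590-425,195),5,(285,145))
f=lambda p:np.r_[proj(T,p)-tb,proj(S,p)-sb]
s2=least_squares(f,[.5,-.3,.1]);print("bot",s2.x,s2.fun)
E
```

```text
green (array([0.49658131, 0.17874255]), np.float64(0.10809595183438636), np.float64(0.05934767051468883), np.float64(15.741120544997695), np.float64(15.40977294024676)) [0.52855516 0.18903201 0.026     ]
base (array([ 0.52484474, -0.03588322]), np.float64(0.10714523508306784), np.float64(0.06073526612950767), np.float64(12.098404903859763), np.float64(11.596203222211775)) [ 0.55707785 -0.02873813  0.03      ]
TL [ 0.62486   -0.2357336  0.008    ]
BL [ 0.53121466 -0.20260594  0.008     ]
BR [ 0.50326142 -0.28784748  0.008     ]
top [ 0.53062727 -0.25099227  0.17693575] [ 0.00057971  0.05533212 -0.08122605 -0.00711877]
bot [ 0.5577231  -0.24944335  0.09129948] [ 0.01964626  1.08584814 -1.48372945 -0.14899963]
```

>>> servo_tool(plan=[[1,[2.8,-2.7,0],[0,0,0]],[1,[2.8,-2.7,0],[0,0,0]],[1,[2.8,-2.7,0],[0,0,0]],[1,[2.8,-2.7,0],[0,0,0]],[1,[2.8,-2.7,0],[0,0,0]],[1,[2.8,-2.7,0],[0,0,0]],[1,[2.8,-2.7,0],[0,0,0]],[1,[2.8,-2.7,0],[0,0,0]],[1,[2.8,-2.7,0],[0,0,0]],[1,[2.8,-2.7,0],[0,0,0]],[1,[2.8,-2.7,0],[0,0,0]],[1,[2.8,-2.7,0],[0,0,0]],[1,[2.8,-2.7,0],[0,0,0]],[1,[2.8,-2.7,0],[0,0,0]],[1,[2.8,-2.7,0],[0,0,1]],[1,[2.8,-2.7,0],[0,0,1]]])

```text
time_s: 1.63
tool_pos: [0.5051, 0.0079, 0.2185]
tool_rot: [179.5, 0.2, 21.9]
force: [0.5, -0.5, -0.6]
grip_width: 0.087
```

```bash
cat > d.py <<'E'
# delta from current pose to target: x y z roll pitch yaw -> tool-frame cm, deg
import sys
from h import *
def d(t,rpy):
    o=env.get_obs(); q=R.from_euler("xyz",o["tool_rot"],degrees=True); g=R.from_euler("xyz",rpy,degrees=True)
    rv=np.degrees((q.inv()*g).as_rotvec())
    print("t",round(o["time_s"],2),"pos",o["tool_pos"].round(4),o["tool_rot"].round(2),"q",o["qpos"].round(0),"F",o["force"].round(1),"w",round(o["grip_width"],4))
    print("shift cm",(q.inv().apply(np.array(t)-o["tool_pos"])*100).round(2),"turn",rv.round(2))
if __name__=="__main__":
    a=list(map(float,sys.argv[1:])); d(a[:3],a[3:])
E
python3 d.py .4966 .1787 .12 180 0 15.6
```

```text
t 1.63 pos [0.5051 0.0079 0.2185] [1.7945e+02 1.7000e-01 2.1950e+01] q [ 32.   3. -37. 103.   2.  75. -74.] F [ 0.5 -0.5 -0.6] w 0.087
shift cm [  5.63 -16.25   9.68] turn [0.56 0.13 6.35]
```

>>> servo_tool(plan=[[1,[0.8,-2.7,1.6],[0.1,0,1.1]],[1,[0.8,-2.7,1.6],[0.1,0,1.1]],[1,[0.7,-2.7,1.6],[0.1,0,1.1]],[1,[0.7,-2.7,1.6],[0.1,0,1.1]],[1,[0.6,-2.7,1.6],[0.1,0,1.0]],[1,[0.6,-2.7,1.6],[0.1,0,1.0]],[1,[0,0,0],[0,0,0]]])

```text
time_s: 2.22
tool_pos: [0.4933, 0.1933, 0.1215]
tool_rot: [-179.8, -0.5, 15.9]
force: [-1.5, 0.4, -0.3]
grip_width: 0.0866
```

```bash
python3 d.py .4966 .1787 .008 180 0 15.6;python3 -c "
from h import *
cam('top','p6.png',(180,190,380,320),4)"
```

```text
t 2.22 pos [0.4933 0.1933 0.1215] [-179.79   -0.54   15.87] q [  17.   12.  -45.  107.    9.   65. -106.] F [-1.5  0.4 -0.3] w 0.0866
shift cm [-0.19  1.53 11.34] turn [-0.22 -0.54  0.28]
```

View pics/p6.png

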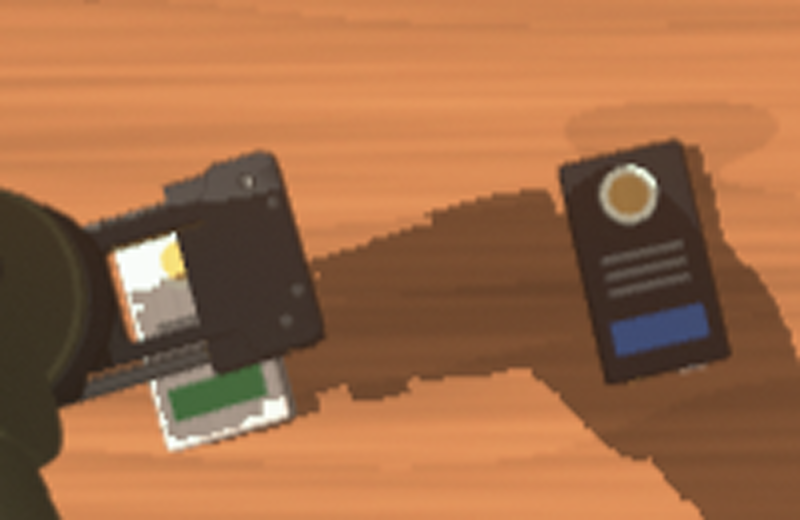

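>>> servo_tool(plan=[[1,[-0.1,0.8,0.5],[-0.1,-0.3,0.2]],[1,[-0.1,0.7,1],[-0.1,-0.2,0.1]],[1,[0,0,1.5],[0,0,0]],[1,[0,0,1.5],[0,0,0]],[1,[0,0,1.5],[0,0,0]],[1,[0,0,1.0],[0,0,0]],[1,[0,0,0],[0,0,0]]])

```text
time_s: 2.85
tool_pos: [0.5025, 0.1611, 0.0495]
tool_rot: [179.4, -0.2, 14.7]
force: [-0.3, 0.6, 0.5]
grip_width: 0.0864
```

```bash
python3 d.py .4966 .1787 .005 180 0 15.6
```

```text
t 2.85 pos [0.5025 0.1611 0.0495] [179.41  -0.23  14.66] q [  16.   17.  -42.  110.   14.   57. -108.] F [-0.3  0.6  0.5] w 0.0864
shift cm [-0.14 -1.9   4.43] turn [ 0.6  -0.22 -0.94]
```

>>> servo_tool(plan=[[1,[0,-0.9,0],[0.3,-0.1,-0.5]],[1,[0,-0.5,0],[0.2,0,-0.2]],[1,[0,0,0],[0,0,0]],[1,[0,0,0],[0,0,0]]])

```text
time_s: 3.18
tool_pos: [0.5004, 0.1732, 0.0506]
tool_rot: [179.9, -0.2, 15.2]
force: [0.5, -1.1, -0.0]
grip_width: 0.0872
```

```bash
python3 d.py .4966 .1787 .005 180 0 15.6
```

```text
t 3.18 pos [0.5004 0.1732 0.0506] [179.9   -0.19  15.16] q [  16.   17.  -42.  110.   14.   58. -108.] F [ 0.5 -1.1 -0. ] w 0.0872
shift cm [-0.23 -0.64  4.56] turn [ 0.11 -0.19 -0.44]
```

>>> servo_tool(plan=[[1,[-0.2,-0.6,0.5],[0,-0.1,-0.4]],[1,[0,0,1],[0,0,0]],[1,[0,0,1.2],[0,0,0]],[1,[0,0,1],[0,0,0]],[1,[0,0,0.6],[0,0,0]],[1,[0,0,0],[0,0,0]],[1,[0,0,0],[0,0,0]]])

```text
time_s: 3.77
tool_pos: [0.4968, 0.18, 0.0036]
tool_rot: [179.9, -0.2, 15.7]
force: [-0.1, -0.1, -1.4]
grip_width: 0.0868
```

```bash
python3 d.py .4966 .1787 .005 180 0 15.6
```

```text
t 3.77 pos [0.4968 0.18   0.0036] [ 1.7988e+02 -1.6000e-01  1.5730e+01] q [  13.   21.  -41.  112.   18.   53. -111.] F [-0.1 -0.1 -1.4] w 0.0868
shift cm [-0.05  0.12 -0.14] turn [ 0.12 -0.16  0.13]
```

Aligned, so I'll close on the pack (62 mm wide) and lift.

>>> servo_tool(plan=[[0.5,[0,0,0],[0,0,0]],[0.5,[0,0,0],[0,0,0]],[0.5,[0,0,0],[0,0,0]],[0.5,[0,0,0],[0,0,0]],[0.5,[0,0,0],[0,0,0]],[0.5,[0,0,0],[0,0,0]]], force=30)

```text
time_s: 4.27
tool_pos: [0.4974, 0.1798, 0.0041]
tool_rot: [179.9, -0.2, 15.7]
force: [0.5, 0.1, -1.8]
grip_width: 0.0618
```

>>> servo_tool(plan=[[0.5,[0,0,-0.5],[0,0,0]],[0.5,[0,0,-1],[0,0,0]],[0.5,[0,0,-1.5],[0,0,0]],[0.5,[0,0,-2],[0,0,0]],[0.5,[0,0,-2],[0,0,0]],[0.5,[0,0,-1],[0,0,0]],[0.5,[0,0,0],[0,0,0]],[0.5,[0,0,0],[0,0,0]]])

```text
time_s: 4.93
tool_pos: [0.495, 0.1795, 0.0894]
tool_rot: [179.9, -0.0, 15.7]
force: [0.2, -0.0, -2.8]
grip_width: 0.0621
```

```bash
python3 d.py .5247 -.0359 .09 180 0 12
```

```text
t 4.93 pos [0.495  0.1795 0.0894] [ 1.7985e+02 -4.0000e-02  1.5740e+01] q [  17.   14.  -44.  108.   11.   62. -106.] F [ 0.2 -0.  -2.8] w 0.0621
shift cm [-2.99 21.53 -0.  ] turn [ 0.14 -0.04  3.74]
```

>>> servo_tool(plan=[[0.5,[-0.2,1.2,0],[0,0,0.4]],[0.5,[-0.4,2.5,0],[0,0,0.5]],[0.5,[-0.4,3,0],[0,0,0.6]],[0.5,[-0.4,3,0],[0,0,0.6]],[0.5,[-0.4,3,0],[0,0,0.6]],[0.5,[-0.4,3,0],[0,0,0.5]],[0.5,[-0.4,2.5,0],[0,0,0.5]],[0.5,[-0.1,1.5,0],[0,0,0]],[0.5,[0,0.7,0],[0,0,0]],[0.5,[0,0,0],[0,0,0]],[0.5,[0,0,0],[0,0,0]]])

```text
time_s: 5.85
tool_pos: [0.5087, -0.0418, 0.0782]
tool_rot: [-179.9, 1.0, 11.7]
force: [-0.5, 0.2, -2.7]
grip_width: 0.0618
```

```bash
python3 d.py .5247 -.0359 .036 180 0 12
```

```text
t 5.85 pos [ 0.5087 -0.0418  0.0782] [-179.86    1.     11.71] q [ 34.  12. -36. 110.   8.  61. -83.] F [-0.5  0.2 -2.7] w 0.0618
shift cm [ 1.76 -0.24  4.19] turn [-0.14  1.   -0.29]
```

>>> servo_tool(plan=[[0.5,[0.9,-0.1,0],[-0.1,0.5,-0.2]],[0.5,[0.8,-0.1,0],[0,0.4,0]],[0.5,[0,0,0.8],[0,0,0]],[0.5,[0,0,0.8],[0,0,0]],[0.5,[0,0,0],[0,0,0]],[0.5,[0,0,0],[0,0,0]]])

```text
time_s: 6.35
tool_pos: [0.5262, -0.0282, 0.0593]
tool_rot: [-179.8, 0.0, 12.5]
force: [-0.2, -0.4, -2.0]
grip_width: 0.062
```

```bash
python3 d.py .5247 -.0359 .036 180 0 12;python3 -c "
from h import *
a=cam('top')['image'][190:310,270:400]; b=cam('side')['image'][205:295,270:390]
f=lambda i,w,h:cv2.resize(i,(w,h),interpolation=cv2.INTER_CUBIC)
cv2.imwrite('pics/p7.png',np.hstack([f(a,390,360),f(b,400,300)[:360] if 0 else cv2.copyMakeBorder(f(b,400,300),0,60,0,0,0)]))"
```

```text
t 6.35 pos [ 0.5262 -0.0282  0.0593] [-1.7975e+02  3.0000e-02  1.2520e+01] q [ 32.  15. -36. 110.  10.  58. -85.] F [-0.2 -0.4 -2. ] w 0.062
shift cm [-0.31  0.73  2.32] turn [-0.25  0.03  0.52]
```

View pics/p7.png

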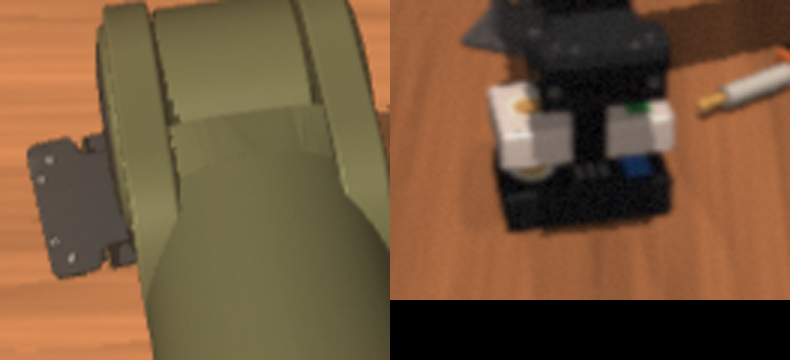

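The side crop shows the pack held square just above the base, about 7 mm to the +y side. I'll correct that and lower it.

>>> servo_tool(plan=[[0.5,[-0.2,0.4,0.3],[-0.2,0,0.4]],[0.5,[-0.1,0.3,0.4],[0,0,0]],[0.5,[0,0,0.3],[0,0,0]],[0.5,[0,0,0],[0,0,0]],[0.5,[0,0,0],[0,0,0]]])

```text
time_s: 6.87
tool_pos: [0.5245, -0.0379, 0.049]
tool_rot: [179.9, 0.0, 12.0]
force: [0.3, 0.3, -1.7]
grip_width: 0.0614
```

```bash
python3 d.py .5247 -.0359 .036 180 0 12
```

```text
t 6.87 pos [ 0.5245 -0.0379  0.049 ] [179.94   0.    11.97] q [ 33.  16. -35. 111.  11.  57. -85.] F [ 0.3  0.3 -1.7] w 0.0614
shift cm [ 0.06 -0.19  1.3 ] turn [ 0.06  0.   -0.03]
```

>>> servo_tool(plan=[[0.5,[0,-0.2,0.4],[0,0,0]],[0.5,[0,0,0.5],[0,0,0]],[0.5,[0,0,0.2],[0,0,0]],[0.5,[0,0,0],[0,0,0]],[0.5,[0,0,0],[0,0,0]]])

```text
time_s: 7.28
tool_pos: [0.5241, -0.0358, 0.0368]
tool_rot: [179.9, -0.0, 11.9]
force: [-0.9, 0.2, -2.8]
grip_width: 0.062
```

```bash
python3 d.py .5247 -.0359 .034 180 0 12; python3 -c "
from h import *
cam('side','p8.png',(290,225,370,285),9)"
```

```text
t 7.28 pos [ 0.5241 -0.0358  0.0368] [ 1.7994e+02 -1.0000e-02  1.1950e+01] q [ 32.  17. -35. 111.  12.  56. -86.] F [-0.9  0.2 -2.8] w 0.062
shift cm [0.06 0.02 0.28] turn [ 0.06 -0.01 -0.05]
```

View pics/p8.png

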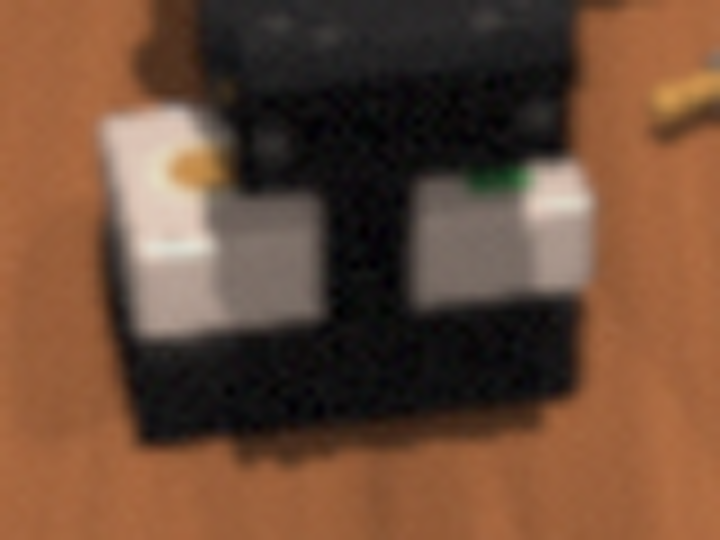

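```bash
python3 - <<'E'
from h import *
c=env.read_camera("side")
def cor(cx,cy,yaw,z):
    a=np.radians(yaw); x=np.array([np.cos(a),np.sin(a)]);y=np.array([-x[1],x[0]])
    for s in(1,-1):
        p=np.r_[np.array([cx,cy])+s*.055*x+.031*y,z]; print(((proj(c,p)-[290,225]+.5)*9-.5).round(0),end=' ')
    print()
cor(.5247,-.0359,12,0);cor(.5247,-.0359,12,.0328)
# inverse: base corners seen / pack corners seen
f=lambda x,y,z:print(onz(c,(x+.5)/9-.5+290,(y+.5)/9-.5+225,z).round(4))
f(145,440,0);f(577,395,0);f(140,335,.0328);f(592,287,.0328)
E
```

```text
[133. 447.] [583. 395.] 
[128. 335.] [586. 283.] 
[0.5694 0.003  0.    ]
[ 0.466  -0.0169  0.    ]
[0.5691 0.0059 0.0328]
[ 0.463  -0.0154  0.0328]
```

Left and right edges in the crop: pack 140 to 592, base about 125 to 578. That puts the pack about 2.5–3 mm towards -x, so I'll shift it and seat it.

>>> servo_tool(plan=[[0.5,[0.3,0,0],[0,0,0]],[0.5,[0,0,0],[0,0,0]],[0.5,[0,0,0],[0,0,0]]])

```text
time_s: 7.63
tool_pos: [0.5278, -0.0352, 0.0374]
tool_rot: [179.9, -0.1, 11.9]
force: [1.0, -0.4, -2.3]
grip_width: 0.0619
```

```bash
python3 d.py .527 -.0355 .034 180 0 12; python3 -c "
from h import *
c=cam('side','p9.png',(290,225,370,285),9)
cv2.imwrite('pics/p9.png',cv2.convertScaleAbs(cv2.imread('pics/p9.png'),alpha=1.8,beta=30))"
```

```text
t 7.63 pos [ 0.5278 -0.0352  0.0374] [ 1.7992e+02 -6.0000e-02  1.1940e+01] q [ 32.  17. -35. 111.  12.  56. -86.] F [ 1.  -0.4 -2.3] w 0.0619
shift cm [-0.09  0.02  0.34] turn [ 0.08 -0.06 -0.06]
```

View pics/p9.png

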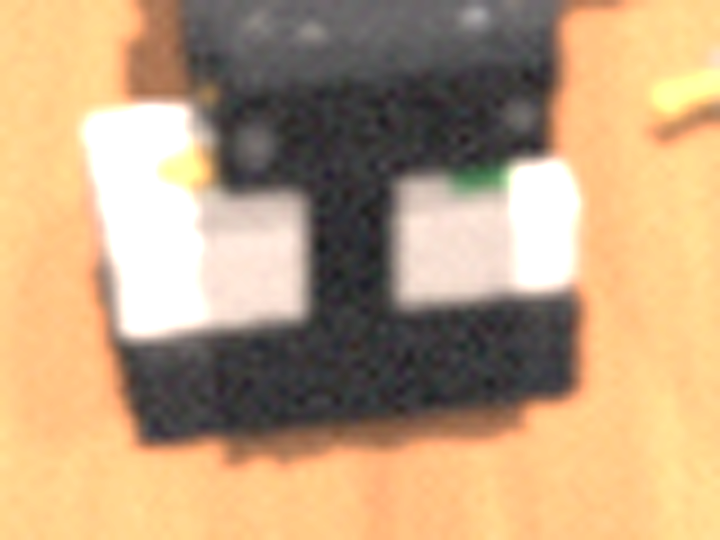

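The left and right edges now line up: pack 120 to 578, base 125 to 578. Lowering onto the base.

>>> servo_tool(plan=[[0.5,[0,0,0.2],[0,0,0]],[0.5,[0,0,0.1],[0,0,0]],[0.5,[0,0,0],[0,0,0]],[0.5,[0,0,0],[0,0,0]]])

```text
time_s: 8.02
tool_pos: [0.5281, -0.0352, 0.0343]
tool_rot: [179.9, -0.1, 11.9]
force: [-0.1, -0.8, -2.8]
grip_width: 0.0621
```

>>> servo_tool(plan=[[0.5,[-0.05,0,0.1],[0,0,0]],[0.5,[0,0,0.05],[0,0,0]],[0.5,[0,0,0],[0,0,0]]])

```text
time_s: 8.27
tool_pos: [0.5282, -0.0352, 0.0341]
tool_rot: [179.9, -0.1, 11.9]
force: [0.7, -0.3, -2.2]
grip_width: 0.0617
```

>>> servo_tool(plan=[[0.5,[0,0,0.2],[0,0,0]],[0.5,[0,0,0.2],[0,0,0]]])

```text
time_s: 8.43
tool_pos: [0.5284, -0.0352, 0.034]
tool_rot: [179.8, -0.0, 11.9]
force: [-9.0, -0.6, 18.9]
grip_width: 0.0617
```

Seated: the force rose at z = 0.034, as expected. Releasing and rising.

>>> servo_tool(plan=[[0.5,[0,0,0],[0,0,0]],[1,[0,0,0],[0,0,0]],[1,[0,0,0],[0,0,0]],[1,[0,0,0],[0,0,0]],[1,[0,0,0],[0,0,0]],[1,[0,0,-1],[0,0,0]],[1,[0,0,-2],[0,0,0]],[1,[0,0,-2.5],[0,0,0]],[1,[0,0,-2.5],[0,0,0]],[1,[0,0,-2.5],[0,0,0]],[1,[0,0,-2.5],[0,0,0]],[1,[0,0,-2],[0,0,0]],[1,[0,0,0],[0,0,0]],[1,[0,0,0],[0,0,0]]])

```text
time_s: 9.6
tool_pos: [0.5282, -0.0337, 0.1951]
tool_rot: [179.8, -0.2, 12.0]
force: [-0.4, 0.3, -1.2]
grip_width: 0.0867
```

```bash
python3 d.py .5195 -.2474 .215 180 -17 -19
```

```text
t 9.6 pos [ 0.5282 -0.0337  0.1951] [179.8   -0.19  12.04] q [ 35.   7. -37. 102.   4.  73. -81.] F [-0.4  0.3 -1.2] w 0.0867
shift cm [-5.3  20.72 -1.93] turn [-4.46 16.35 30.83]
```

>>> servo_tool(plan=[[1,[-0.6,1.5,-0.3],[0,0,0]],[1,[-0.7,2.6,-0.4],[0,0,0]],[1,[-0.7,2.8,-0.4],[0,0,0]],[1,[-0.7,2.8,-0.3],[0,0,0]],[1,[-0.7,2.8,-0.3],[0,0,0]],[1,[-0.6,2.8,-0.3],[0,0,0]],[1,[-0.6,2.5,0],[0,0,0]],[1,[-0.4,1.5,0],[0,0,0]],[1,[0,0,0],[-0.4,1.6,3.1]],[1,[0,0,0],[-0.4,1.6,3.1]],[1,[0,0,0],[-0.4,1.6,3.1]],[1,[0,0,0],[-0.4,1.6,3.1]],[1,[0,0,0],[-0.4,1.6,3.1]],[1,[0,0,0],[-0.4,1.6,3.1]],[1,[0,0,0],[-0.4,1.6,3.1]],[1,[0,0,0],[-0.4,1.6,3.1]],[1,[0,0,0],[-0.4,1.6,3.1]],[1,[0,0,0],[0,0,0]],[1,[0,0,0],[0,0,0]]])

```text
time_s: 11.18
tool_pos: [0.5081, -0.2379, 0.1943]
tool_rot: [-179.4, -13.7, -17.3]
force: [0.0, 0.3, -0.9]
grip_width: 0.0872
```

```bash
python3 d.py .5195 -.2474 .215 180 -17 -19
```

```text
t 11.18 pos [ 0.5081 -0.2379  0.1943] [-179.36  -13.74  -17.27] q [ 50.  -1. -26. 109.  -3.  58. -82.] F [ 0.   0.3 -0.9] w 0.0872
shift cm [ 1.83  0.55 -1.69] turn [-1.1   3.27  1.65]
```

>>> servo_tool(plan=[[1,[0.8,0.2,-0.9],[-0.4,1.1,0.6]],[1,[0.8,0.2,-0.8],[-0.4,1.1,0.5]],[1,[0.2,0.1,0],[-0.3,1,0.5]],[1,[0,0,0],[0,0,0]],[1,[0,0,0],[0,0,0]]])

```text
time_s: 11.6
tool_pos: [0.5213, -0.2478, 0.2172]
tool_rot: [179.9, -17.2, -18.9]
force: [0.1, 0.0, -0.5]
grip_width: 0.087
```

```bash
python3 d.py .5468 -.2566 .1205 180 -17 -19; python3 -c "
from h import *
a=cam('top')['image'][195:315,290:490]; b=cam('side')['image'][120:240,280:360]
f=lambda i,s:cv2.resize(i,None,fx=s,fy=s,interpolation=cv2.INTER_CUBIC)
cv2.imwrite('pics/p10.png',np.hstack([f(a,3),cv2.resize(b,(200,360)) if 0 else f(b,3)])[:, :800])"
```

```text
t 11.6 pos [ 0.5213 -0.2478  0.2172] [179.94 -17.16 -18.87] q [ 50.  -2. -25. 109.  -3.  56. -83.] F [ 0.1  0.  -0.5] w 0.087
shift cm [-0.28 -0.   10.04] turn [ 0.02 -0.16  0.12]
```

View pics/p10.png

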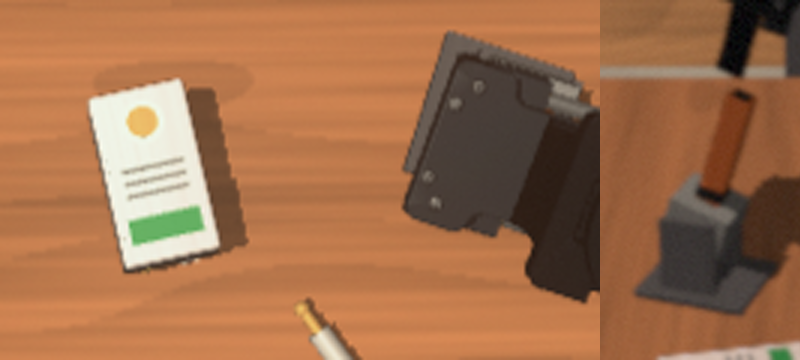

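The top crop shows the pack covering the base, with its contact at (142,121). The gripper sits over the holder in line with the pen. Descending along the pen axis.

>>> servo_tool(plan=[[1,[-0.3,0,0],[0,0,0]],[1,[0,0,0.8],[0,0,0]],[1,[0,0,1.2],[0,0,0]],[1,[0,0,1.2],[0,0,0]],[1,[0,0,1.2],[0,0,0]],[1,[0,0,1],[0,0,0]],[1,[0,0,0],[0,0,0]],[1,[0,0,0],[0,0,0]]])

```text
time_s: 12.37
tool_pos: [0.5327, -0.2513, 0.1557]
tool_rot: [-180.0, -16.8, -18.9]
force: [-0.8, -0.1, 0.8]
grip_width: 0.087
```

```bash
python3 d.py .5468 -.2566 .1205 180 -17 -19; python3 - <<'E'
from m import *
u=lambda x,y:((x+.5)/3-.5+290,(y+.5)/3-.5+195)
P=np.array([onz(T,*u(*p),.056)[:2] for p in [(88,100),(182,78),(220,250),(125,271)]])
x=(P[0]+P[1]-P[2]-P[3])/2;print(P.mean(0),np.linalg.norm(x),np.degrees(np.arctan2(x[1],x[0])))
print(onz(T,*u(142,121),.056))
E
```

```text
t 12.37 pos [ 0.5327 -0.2513  0.1557] [-179.96  -16.81  -18.86] q [ 49.   3. -26. 111.  -0.  49. -86.] F [-0.8 -0.1  0.8] w 0.087
shift cm [0.42 0.05 3.8 ] turn [-0.08  0.19  0.14]
[ 0.52701216 -0.03521186] 0.1102986519304982 11.486493735844002
[ 0.5606507  -0.02834134  0.056     ]
```

```bash
python3 - <<'E'
from m import *
a=cv2.imread("pics/top0.png"); b=T["image"]
def cen(im,x0,y0,x1,y1,z):
    h=cv2.cvtColor(im[y0:y1,x0:x1],cv2.COLOR_BGR2HSV).astype(int)
    m=(h[...,0]>15)&(h[...,0]<28)&(h[...,1]>90)&(h[...,2]>150)
    n,l,s,c=cv2.connectedComponentsWithStats(m.astype(np.uint8)); i=1+s[1:,4].argmax(); u=c[i]+[x0,y0]
    print(s[i,4],u.round(2),onz(T,*u,z).round(4))
cen(a,328,230,346,247,.03); cen(a,215,245,236,264,.026); cen(b,328,226,346,247,.056)
# blue strip / green strip
def st(im,x0,y0,x1,y1,z,lo,hi):
    h=cv2.cvtColor(im[y0:y1,x0:x1],cv2.COLOR_BGR2HSV).astype(int)
    m=(h[...,0]>lo)&(h[...,0]<hi)&(h[...,1]>90)
    n,l,s,c=cv2.connectedComponentsWithStats(m.astype(np.uint8)); i=1+s[1:,4].argmax(); u=c[i]+[x0,y0]
    print(s[i,4],u.round(2),onz(T,*u,z).round(4))
st(a,325,255,365,290,.03,95,130); st(b,325,255,365,290,.056,40,80)
E
```

```text
76 [336.66 238.12] [ 0.5576 -0.0283  0.03  ]
72 [224.82 254.35] [0.5286 0.1891 0.026 ]
75 [336.72 235.13] [ 0.5604 -0.0278  0.056 ]
208 [344.5  272.04] [ 0.4916 -0.0426  0.03  ]
169 [344.86 269.85] [ 0.4947 -0.0422  0.056 ]
```

The strip and contact centroids agree that the pack sits 2.9 mm too far along +x. There's plenty of time, so I'll go back and re-square it before taking the pen.

>>> servo_tool(plan=[[1,[0,0,-1.5],[0,0,0]],[1,[0,0,-2.5],[0,0,0]],[1,[0,0,-2.5],[0,0,0]],[1,[0,0,-1],[0,0,0]],[1,[0,-1,0],[0.4,-1.6,-3.1]],[1,[0,-1,0],[0.4,-1.6,-3.1]],[1,[0.3,-2,0],[0.4,-1.6,-3.1]],[1,[0.3,-2,0],[0.4,-1.6,-3.1]],[1,[0.3,-2,0],[0.4,-1.6,-3.1]],[1,[0.3,-2,0],[0.4,-1.6,-3.1]],[1,[0.3,-2,0],[0.4,-1.6,-3.1]],[1,[0.3,-2,0],[0.4,-1.6,-3.1]],[1,[0.3,-2,0],[0.4,-1.6,-3.1]],[1,[0.3,-2,0],[0.4,-1.6,-3.1]],[1,[0,0,0],[0,0,0]],[1,[0,0,0],[0,0,0]]])

```text
time_s: 13.9
tool_pos: [0.5494, -0.0639, 0.2382]
tool_rot: [178.6, -0.4, 13.3]
force: [-0.3, -0.8, 0.3]
grip_width: 0.0872
```

```bash
python3 d.py .5275 -.0354 .1 180 0 12
```

```text
t 13.9 pos [ 0.5494 -0.0639  0.2382] [178.64  -0.39  13.31] q [ 37.   8. -37.  95.   6.  78. -78.] F [-0.3 -0.8  0.3] w 0.0872
shift cm [-1.57 -3.6  13.73] turn [ 1.35 -0.41  1.3 ]
```

>>> servo_tool(plan=[[1,[-0.5,-1.1,1],[0.5,-0.2,0.5]],[1,[-0.5,-1.2,2],[0.5,-0.2,0.5]],[1,[-0.4,-1,2.5],[0.3,0,0.3]],[1,[-0.2,-0.3,2.5],[0,0,0]],[1,[0,0,2],[0,0,0]],[1,[0,0,1.5],[0,0,0]],[1,[0,0,0],[0,0,0]],[1,[0,0,0],[0,0,0]]])

```text
time_s: 14.57
tool_pos: [0.5277, -0.0408, 0.1205]
tool_rot: [179.5, -0.6, 11.0]
force: [-0.5, 0.0, -0.3]
grip_width: 0.0869
```

```bash
python3 d.py .5275 -.0354 .036 180 0 12
```

```text
t 14.57 pos [ 0.5277 -0.0408  0.1205] [179.51  -0.56  11.02] q [ 35.  11. -37. 107.   7.  64. -83.] F [-0.5  0.  -0.3] w 0.0869
shift cm [ 0.   -0.6   8.45] turn [ 0.5  -0.55 -0.98]
```

>>> servo_tool(plan=[[1,[0,-0.5,1],[0.3,-0.3,-0.6]],[1,[0,-0.1,1.5],[0.2,-0.2,-0.3]],[1,[0,0,1.8],[0,0,0]],[1,[0,0,1.8],[0,0,0]],[1,[0,0,1.2],[0,0,0]],[1,[0,0,0.4],[0,0,0]],[1,[0,0,0],[0,0,0]],[1,[0,0,0],[0,0,0]]])

```text
time_s: 15.23
tool_pos: [0.5316, -0.0371, 0.0418]
tool_rot: [179.8, -0.5, 11.8]
force: [-0.7, 0.3, -0.3]
grip_width: 0.0872
```

```bash
python3 d.py .5275 -.0354 .036 180 0 12
```

```text
t 15.23 pos [ 0.5316 -0.0371  0.0418] [179.84  -0.53  11.78] q [ 33.  17. -36. 110.  12.  56. -87.] F [-0.7  0.3 -0.3] w 0.0872
shift cm [-0.38 -0.25  0.58] turn [ 0.16 -0.53 -0.22]
```

>>> servo_tool(plan=[[1,[-0.3,-0.3,0.3],[0.1,-0.5,-0.2]],[1,[0,0,0.1],[0,0,0]],[1,[0,0,0],[0,0,0]],[0.5,[0,0,0],[0,0,0]],[0.5,[0,0,0],[0,0,0]],[0.5,[0,0,0],[0,0,0]],[0.5,[0,0,0],[0,0,0]],[0.5,[0,0,0],[0,0,0]]], force=20)

```text
time_s: 15.9
tool_pos: [0.5308, -0.0348, 0.041]
tool_rot: [179.8, -0.3, 12.0]
force: [0.1, -0.8, -1.5]
grip_width: 0.0622
```

```bash
python3 d.py .5275 -.0354 .036 180 0 12
```

```text
t 15.9 pos [ 0.5308 -0.0348  0.041 ] [179.78  -0.34  12.  ] q [ 33.  17. -36. 110.  12.  56. -87.] F [ 0.1 -0.8 -1.5] w 0.0622
shift cm [-0.34 -0.01  0.5 ] turn [ 0.22 -0.34  0.  ]
```

>>> servo_tool(plan=[[0.5,[-0.3,0,-0.1],[0,0,0]],[0.5,[0,0,0],[0,0,0]],[0.5,[0,0,0],[0,0,0]]])

```text
time_s: 16.15
tool_pos: [0.5265, -0.0355, 0.0412]
tool_rot: [179.8, -0.2, 12.0]
force: [0.5, 0.7, -1.9]
grip_width: 0.0616
```

>>> servo_tool(plan=[[0.5,[0.12,0,0],[0,0,0]],[0.5,[0,0,0.1],[0,0,0]],[0.5,[0,0,0.1],[0,0,0]],[0.5,[0,0,0],[0,0,0]]])

```text
time_s: 16.48
tool_pos: [0.5272, -0.0354, 0.0413]
tool_rot: [179.8, -0.1, 12.0]
force: [-0.2, 0.1, -1.7]
grip_width: 0.0619
```

>>> servo_tool(plan=[[1,[0,0,0],[0,0,0]],[1,[0,0,0],[0,0,0]],[1,[0,0,0],[0,0,0]],[1,[0,0,0],[0,0,0]],[1,[0,0,-1],[0,0,0]],[1,[0,0,-2],[0,0,0]],[1,[0,0,-3],[0,0,0]],[1,[0,0,-3],[0,0,0]],[1,[0,0,-3],[0,0,0]],[1,[0,0,-2.5],[0,0,0]],[1,[0,0,-2],[0,0,0]],[1,[0,0,0],[0,0,0]]])

```text
time_s: 17.48
tool_pos: [0.5267, -0.0333, 0.2175]
tool_rot: [179.9, -0.2, 12.1]
force: [1.6, -0.0, 0.5]
grip_width: 0.0873
```

>>> servo_tool(plan=[[1,[-0.6,1.5,-0.3],[0,0,0]],[1,[-0.7,2.6,-0.4],[0,0,0]],[1,[-0.7,2.8,-0.4],[0,0,0]],[1,[-0.7,2.8,-0.3],[0,0,0]],[1,[-0.7,2.8,-0.3],[0,0,0]],[1,[-0.6,2.8,-0.3],[0,0,0]],[1,[-0.6,2.5,0],[0,0,0]],[1,[-0.4,1.5,0],[-0.4,1.6,3.1]],[1,[0,0,0],[-0.4,1.6,3.1]],[1,[0,0,0],[-0.4,1.6,3.1]],[1,[0,0,0],[-0.4,1.6,3.1]],[1,[0,0,0],[-0.4,1.6,3.1]],[1,[0,0,0],[-0.4,1.6,3.1]],[1,[0,0,0],[-0.4,1.6,3.1]],[1,[0,0,0],[-0.4,1.6,3.1]],[1,[0,0,0],[-0.4,1.6,3.1]],[1,[0,0,0],[-0.4,1.6,3.1]],[1,[0,0,0],[0,0,0]],[1,[0,0,0],[0,0,0]]])

```text
time_s: 19.07
tool_pos: [0.515, -0.2386, 0.2374]
tool_rot: [-179.1, -17.1, -20.4]
force: [-0.1, -0.7, 0.6]
grip_width: 0.0873
```

```bash
cat > st.py <<'E'
from m import *
b=T["image"]
def st(im,x0,y0,x1,y1,z,lo,hi,v):
    h=cv2.cvtColor(im[y0:y1,x0:x1],cv2.COLOR_BGR2HSV).astype(int)
    m=(h[...,0]>lo)&(h[...,0]<hi)&(h[...,1]>90)&(h[...,2]>v)
    n,l,s,c=cv2.connectedComponentsWithStats(m.astype(np.uint8)); i=1+s[1:,4].argmax(); u=c[i]+[x0,y0]
    print(s[i,4],u.round(2),onz(T,*u,z).round(4))
st(b,328,226,346,247,.056,15,28,150); st(b,325,255,365,290,.056,40,80,0)
E
python3 d.py .5195 -.2474 .215 180 -17 -19; python3 st.py
```

```text
t 19.07 pos [ 0.515  -0.2386  0.2374] [-179.11  -17.1   -20.4 ] q [ 52.  -4. -27. 108.  -5.  59. -84.] F [-0.1 -0.7  0.6] w 0.0873
shift cm [0.04 0.7  2.35] turn [-0.48 -0.11 -1.34]
78 [337.41 236.79] [ 0.5572 -0.0291  0.056 ]
167 [345.2  271.69] [ 0.4913 -0.0428  0.056 ]
```

The pack is now within 1 mm of square on the base: its contact is at (.5572, -.0291) and the base's at (.5576, -.0283). Now the pen.

>>> servo_tool(plan=[[1,[0,0.5,0.5],[-0.3,0,-0.8]],[1,[0,0.2,0.6],[-0.2,0,-0.5]],[1,[0,0,0.5],[0,0,0]],[1,[0,0,0],[0,0,0]],[1,[0,0,0],[0,0,0]]])

```text
time_s: 19.58
tool_pos: [0.5186, -0.248, 0.2198]
tool_rot: [180.0, -17.0, -18.7]
force: [0.2, -0.3, 0.1]
grip_width: 0.087
```

```bash
python3 d.py .5468 -.2566 .1205 180 -17 -19
```

```text
t 19.58 pos [ 0.5186 -0.248   0.2198] [179.98 -16.99 -18.75] q [ 52.  -2. -27. 109.  -3.  57. -83.] F [ 0.2 -0.3  0.1] w 0.087
shift cm [-0.08 -0.1  10.36] turn [-0.05  0.01  0.24]
```

>>> servo_tool(plan=[[1,[0,-0.1,0.8],[0,0,0]],[1,[0.1,0,1.2],[0,0,0]],[1,[0.1,0,1.5],[0,0,0]],[1,[0.1,0,1.5],[0,0,0]],[1,[0.1,0,1.0],[0,0,0]],[1,[0,0,0],[0,0,0]],[1,[0,0,0],[0,0,0]]])

```text
time_s: 20.17
tool_pos: [0.5411, -0.2537, 0.1571]
tool_rot: [-180.0, -16.9, -18.7]
force: [-0.6, 0.2, -0.4]
grip_width: 0.0873
```

```bash
python3 d.py .5468 -.2566 .1205 180 -17 -19
```

```text
t 20.17 pos [ 0.5411 -0.2537  0.1571] [-179.95  -16.91  -18.7 ] q [ 50.   4. -28. 110.   1.  49. -86.] F [-0.6  0.2 -0.4] w 0.0873
shift cm [-0.45  0.1   3.69] turn [-0.14  0.09  0.29]
```

>>> servo_tool(plan=[[1,[-0.4,0.1,0.5],[0,0,0.2]],[1,[0,0,1],[0,0,0]],[1,[0,0,1.2],[0,0,0]],[1,[0,0,0.7],[0,0,0]],[1,[0,0,0],[0,0,0]],[1,[0,0,0],[0,0,0]]])

```text
time_s: 20.67
tool_pos: [0.5474, -0.2572, 0.1212]
tool_rot: [-179.9, -17.0, -18.9]
force: [-0.3, 1.2, 0.1]
grip_width: 0.0872
```

```bash
python3 d.py .5468 -.2566 .1205 180 -17 -19
```

```text
t 20.67 pos [ 0.5474 -0.2572  0.1212] [-179.93  -17.02  -18.94] q [ 50.   7. -28. 112.   3.  45. -88.] F [-0.3  1.2  0.1] w 0.0872
shift cm [-0.09 -0.04  0.04] turn [-0.09 -0.02  0.06]
```

>>> servo_tool(plan=[[0.1,[0,0,0],[0,0,0]],[0.1,[0,0,0],[0,0,0]],[0.1,[0,0,0],[0,0,0]],[0.1,[0,0,0],[0,0,0]],[0.1,[0,0,0],[0,0,0]],[0.1,[0,0,0],[0,0,0]],[0.1,[0,0,0],[0,0,0]],[0.1,[0,0,0],[0,0,0]]], force=25)

```text
time_s: 21.33
tool_pos: [0.5484, -0.2578, 0.1232]
tool_rot: [-180.0, -17.2, -18.9]
force: [0.5, 0.5, 0.2]
grip_width: 0.0416
```

```bash
python3 d.py .5468 -.2566 .1205 180 -17 -19
```

```text
t 21.33 pos [ 0.5484 -0.2578  0.1232] [-179.98  -17.19  -18.93] q [ 50.   7. -28. 112.   3.  45. -88.] F [0.5 0.5 0.2] w 0.0416
shift cm [-0.26 -0.06  0.2 ] turn [-0.04 -0.19  0.07]
```

>>> servo_tool(plan=[[0.1,[0,0,0],[0,0,0]],[0.1,[0,0,0],[0,0,0]],[0.1,[0,0,0],[0,0,0]],[0.1,[0,0,0],[0,0,0]],[0.1,[0,0,0],[0,0,0]],[0.1,[0,0,0],[0,0,0]]])

```text
time_s: 21.83
tool_pos: [0.5482, -0.2577, 0.1232]
tool_rot: [-180.0, -17.2, -18.9]
force: [1.0, 0.1, 0.3]
grip_width: 0.0219
```

```bash
python3 d.py .5468 -.2566 .1205 180 -17 -19
```

```text
t 21.83 pos [ 0.5482 -0.2577  0.1232] [-179.99  -17.18  -18.92] q [ 50.   7. -28. 112.   3.  45. -88.] F [1.  0.1 0.3] w 0.0219
shift cm [-0.24 -0.06  0.2 ] turn [-0.03 -0.18  0.08]
```

>>> servo_tool(plan=[[0.1,[0,0,-0.6],[0,0,0]],[0.1,[0,0,-0.8],[0,0,0]],[0.1,[0,0,-0.8],[0,0,0]],[0.1,[0,0,0],[0,0,0]]])

```text
time_s: 22.17
tool_pos: [0.5421, -0.255, 0.146]
tool_rot: [-179.9, -17.2, -18.9]
force: [0.3, 0.3, -0.6]
grip_width: 0.0215
```

```bash
python3 d.py .5243 -.2495 .203 180 -17.2 -18.9
```

```text
t 22.17 pos [ 0.5421 -0.255   0.146 ] [-179.94  -17.22  -18.9 ] q [ 50.   4. -28. 111.   1.  48. -86.] F [ 0.3  0.3 -0.6] w 0.0215
shift cm [-0.09  0.05 -6.  ] turn [-0.06 -0.02  0.  ]
```

Coming out straight, with low force.

>>> servo_tool(plan=[[0.1,[0,0,-0.8],[0,0,0]],[0.1,[-0.05,0,-1],[0,0,0]],[0.1,[-0.05,0,-1.2],[0,0,0]],[0.1,[0,0,-1.2],[0,0,0]],[0.1,[0,0,-1.2],[0,0,0]],[0.1,[0,0,-1.2],[0,0,0]],[0.1,[0,0,-1.5],[0,0,0]],[0.1,[0,0,-1.5],[0,0,0]],[0.1,[0,0,-1],[0,0,0]],[0.1,[0,0,0],[0,0,0]],[0.1,[0,0,0],[0,0,0]]])

```text
time_s: 23.08
tool_pos: [0.5059, -0.2426, 0.2604]
tool_rot: [179.9, -17.3, -18.8]
force: [-0.2, 0.0, -0.8]
grip_width: 0.0219
```

```bash
python3 d.py .557 -.029 .23 180 0 12; python3 d.py .557 -.029 .23 180 0 -19
```

```text
t 23.08 pos [ 0.5059 -0.2426  0.2604] [179.88 -17.26 -18.82] q [ 52.  -6. -26. 107.  -5.  61. -81.] F [-0.2  0.  -0.8] w 0.0219
shift cm [ -2.86 -21.87   2.25] turn [  4.76 -16.81 -30.61]
t 23.08 pos [ 0.5059 -0.2426  0.2604] [179.88 -17.26 -18.82] q [ 52.  -6. -26. 107.  -5.  61. -81.] F [-0.2  0.  -0.8] w 0.0219
shift cm [ -2.86 -21.87   2.25] turn [  0.1  -17.26   0.16]
```

>>> servo_tool(plan=[[0.1,[0,0,0],[0,-1.2,0]],[0.1,[0,0,0],[0,-2,0]],[0.1,[0,0,0],[0,-2.4,0]],[0.1,[0,0,0],[0,-2.4,0]],[0.1,[0,0,0],[0,-2.4,0]],[0.1,[0,0,0],[0,-2.4,0]],[0.1,[0,0,0],[0,-2,0]],[0.1,[0,-0.8,0],[0,-1.5,0]],[0.1,[-0.2,-1.5,0],[0,0,0]],[0.1,[-0.3,-2.2,0],[0,0,0]],[0.1,[-0.3,-2.5,0],[0,0,0]],[0.1,[-0.3,-2.5,0],[0,0,0]],[0.1,[-0.3,-2.5,0],[0,0,0]],[0.1,[-0.3,-2.5,0],[0,0,0]],[0.1,[-0.3,-2.5,0],[0,0,0]],[0.1,[-0.2,-2,0],[0,0,0]],[0.1,[0,-1,0],[0,0,0]],[0.1,[0,0,0],[0,0,0]],[0.1,[0,0,0],[0,0,0]]])

```text
time_s: 24.67
tool_pos: [0.5486, -0.0403, 0.2401]
tool_rot: [-179.9, 2.4, -19.3]
force: [-0.9, -0.1, -0.9]
grip_width: 0.0216
```

```bash
python3 d.py .557 -.029 .2 180 0 -19
```

```text
t 24.67 pos [ 0.5486 -0.0403  0.2401] [-179.89    2.43  -19.26] q [  35.   10.  -37.   93.    5.   81. -112.] F [-0.9 -0.1 -0.9] w 0.0216
shift cm [ 0.58 -1.34  3.99] turn [-0.12  2.43 -0.26]
```

>>> servo_tool(plan=[[0.1,[0.3,-0.6,0.8],[-0.1,1.2,-0.2]],[0.1,[0.3,-0.6,1],[0,1.2,0]],[0.1,[0.1,-0.2,1],[0,0,0]],[0.1,[0,0,0.7],[0,0,0]],[0.1,[0,0,0],[0,0,0]],[0.1,[0,0,0],[0,0,0]],[0.1,[0,0,0],[0,0,0]]])

```text
time_s: 25.25
tool_pos: [0.5585, -0.0406, 0.2008]
tool_rot: [179.7, 0.2, -19.8]
force: [1.1, -0.6, -0.9]
grip_width: 0.0219
```

```bash
python3 d.py .557 -.029 .18 180 0 -19;  python3 -c "
from h import *
c=cam('side','p11.png',(280,140,380,280),4)
t=cam('top')
print(c['image'].shape,((proj(c,[.557,-.029,.056])-[280,140]+.5)*4-.5),((proj(c,[.557,-.029,.086])-[280,140]+.5)*4-.5))
a=cv2.imread('pics/p11.png');b=cv2.resize(t['image'][200:300,290:390],None,fx=4,fy=4)
cv2.imwrite('pics/p11.png',np.hstack([a,cv2.copyMakeBorder(b,0,160,0,0,0)]))"
```

```text
t 25.25 pos [ 0.5585 -0.0406  0.2008] [179.71   0.25 -19.83] q [  34.   11.  -37.   97.    7.   75. -114.] F [ 1.1 -0.6 -0.9] w 0.0219
shift cm [-0.53 -1.05  2.08] turn [ 0.29  0.25 -0.83]
(480, 640, 3) [127.59120702 415.70019657] [125.89354783 368.12507604]
```

View pics/p11.png

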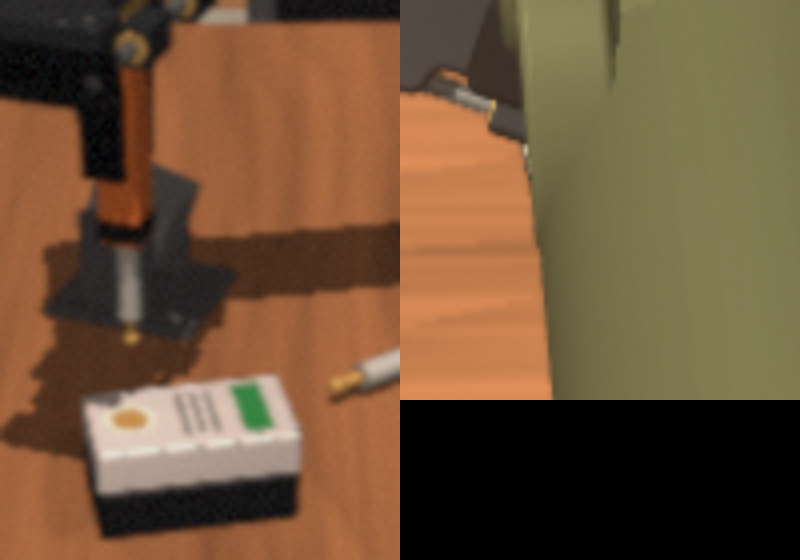

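The side crop shows the pen nearly vertical, with its tip end at (132,342). The contact is at (129,419), against a predicted (128,416). I'll compare the tip with its predicted position.

```bash
python3 - <<'E'
from h import *
c=env.read_camera('side');o=env.get_obs();p=o['tool_pos'];q=R.from_euler('xyz',o['tool_rot'],degrees=True)
P=lambda x:((proj(c,x)-[280,140]+.5)*4-.5).round(1)
print(p,o['tool_rot'])
for s in(.107,.085,.062,.044): print(s,P(p+q.apply([0,0,s])))
E
```

```text
[ 0.55898084 -0.04004364  0.20141332] [ 1.79737615e+02  1.70095399e-01 -1.97996101e+01]
0.107 [123.9 343.3]
0.085 [122.4 307.4]
0.062 [120.8 269. ]
0.044 [119.5 238.3]
```

```bash
python3 d.py .5612 -.030 .175 180 0 -19
```

```text
t 25.4 pos [ 0.559  -0.04    0.2014] [ 1.7974e+02  1.7000e-01 -1.9800e+01] q [  34.   11.  -37.   97.    7.   75. -114.] F [ 0.4 -0.4 -0.8] w 0.0219
shift cm [-0.12 -1.03  2.64] turn [ 0.26  0.17 -0.8 ]
```

>>> servo_tool(plan=[[0.1,[-0.1,-0.5,0.4],[0.2,0.1,-0.4]],[0.1,[0,-0.4,0.6],[0.1,0.1,-0.3]],[0.1,[0,-0.1,0.6],[0,0,0]],[0.1,[0,0,0.5],[0,0,0]],[0.1,[0,0,0],[0,0,0]],[0.1,[0,0,0],[0,0,0]],[0.1,[0,0,0],[0,0,0]]])

```text
time_s: 25.98
tool_pos: [0.5619, -0.0282, 0.1787]
tool_rot: [-179.9, -0.1, -18.9]
force: [0.5, -0.7, -0.0]
grip_width: 0.0216
```

```bash
python3 d.py .5612 -.030 .165 180 0 -19
```

```text
t 25.98 pos [ 0.5619 -0.0282  0.1787] [-1.799e+02 -1.000e-01 -1.892e+01] q [  33.   12.  -38.   98.    8.   72. -115.] F [ 0.5 -0.7 -0. ] w 0.0216
shift cm [-0.01  0.19  1.37] turn [-0.1  -0.1   0.08]
```

>>> servo_tool(plan=[[0.1,[0,0.15,0.3],[-0.1,-0.1,0.1]],[0.1,[0,0,0.4],[0,0,0]],[0.1,[0,0,0.2],[0,0,0]],[0.1,[0,0,0],[0,0,0]],[0.1,[0,0,0],[0,0,0]]])

```text
time_s: 26.4
tool_pos: [0.5616, -0.0303, 0.1691]
tool_rot: [180.0, -0.0, -19.1]
force: [0.1, -0.3, 0.3]
grip_width: 0.0217
```

```bash
python3 d.py .5612 -.030 .1575 180 0 -19; python3 -c "
from h import *
c=cam('side','p12.png',(290,190,350,260),8)"
```

```text
t 26.4 pos [ 0.5616 -0.0303  0.1691] [ 1.7998e+02 -3.0000e-02 -1.9080e+01] q [  33.   13.  -37.   99.    8.   71. -115.] F [ 0.1 -0.3  0.3] w 0.0217
shift cm [-0.05 -0.02  1.16] turn [ 0.02 -0.03 -0.08]
```

View pics/p12.png

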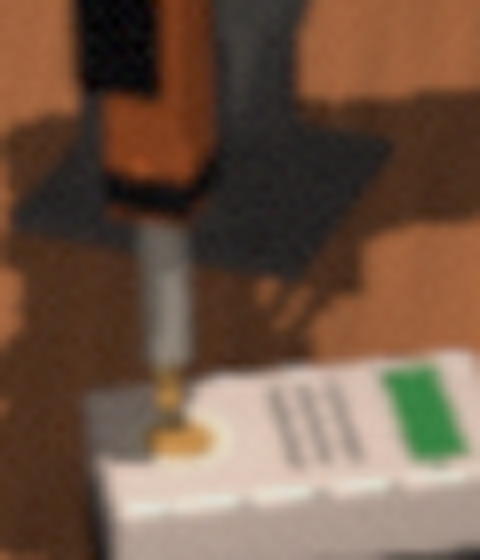

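The tip hangs just above the contact, its column near 171 against the contact centre at (181,438). That is about 2 mm towards +x. I'll shift it back and feel for contact gently.

>>> servo_tool(plan=[[0.1,[-0.2,0.05,0.1],[0,0,0]],[0.1,[0,0,0.15],[0,0,0]],[0.1,[0,0,0],[0,0,0]],[0.1,[0,0,0],[0,0,0]]])

```text
time_s: 26.78
tool_pos: [0.5595, -0.0301, 0.1667]
tool_rot: [180.0, -0.1, -19.1]
force: [-0.8, -0.5, -0.5]
grip_width: 0.0217
```

```bash
cat > f.py <<'E'
from h import *
F=[];Z=[]
for i in range(5):
    env.read_camera("side") if i else 0; o=env.get_obs(); F.append(o["force"]);Z.append(np.r_[o["tool_pos"],o["tool_rot"]])
print(o["time_s"],np.mean(F,0).round(2),np.std(F,0).round(2),np.mean(Z,0).round(4))
E
python3 f.py
```

```text
26.9833 [ 0.05 -0.43 -0.9 ] [0.65 0.5  0.66] [ 5.595000e-01 -3.020000e-02  1.667000e-01  1.799817e+02 -6.010000e-02
 -1.908530e+01]
```

>>> servo_tool(plan=[[0.1,[0,0,0.2],[0,0,0]],[0.1,[0,0,0],[0,0,0]],[0.1,[0,0,0],[0,0,0]]])

```text
time_s: 27.23
tool_pos: [0.5597, -0.0302, 0.1647]
tool_rot: [180.0, -0.1, -19.1]
force: [0.7, 0.1, -0.9]
grip_width: 0.0218
```

```bash
python3 f.py
```

```text
27.4333 [-0.19  0.31 -0.78] [0.5  0.28 0.25] [ 5.59700e-01 -3.02000e-02  1.64700e-01  1.79987e+02 -7.43000e-02
 -1.90848e+01]
```

>>> servo_tool(plan=[[0.1,[0,0,0.15],[0,0,0]],[0.1,[0,0,0],[0,0,0]],[0.1,[0,0,0],[0,0,0]]])

```text
time_s: 27.68
tool_pos: [0.5598, -0.0302, 0.1631]
tool_rot: [180.0, -0.1, -19.1]
force: [-0.9, -0.0, -2.0]
grip_width: 0.0216
```

```bash
python3 f.py
```

```text
27.8833 [-0.01 -0.03 -1.2 ] [0.64 0.54 0.43] [ 5.598000e-01 -3.020000e-02  1.632000e-01  1.799885e+02 -8.560000e-02
 -1.908600e+01]
```

>>> servo_tool(plan=[[0.1,[0,0,0.15],[0,0,0]],[0.1,[0,0,0],[0,0,0]],[0.1,[0,0,0],[0,0,0]]])

```text
time_s: 28.13
tool_pos: [0.5598, -0.0302, 0.1616]
tool_rot: [180.0, -0.1, -19.1]
force: [0.6, 0.6, -1.6]
grip_width: 0.0218
```

```bash
python3 f.py
```

```text
28.3333 [-0.02  0.14 -1.34] [0.41 0.32 0.3 ] [ 5.59800e-01 -3.02000e-02  1.61600e-01  1.79989e+02 -9.60000e-02
 -1.90888e+01]
```

>>> servo_tool(plan=[[0.1,[0,0,0.1],[0,0,0]],[0.1,[0,0,0],[0,0,0]],[0.1,[0,0,0],[0,0,0]]])

```text
time_s: 28.58
tool_pos: [0.5599, -0.0302, 0.1606]
tool_rot: [180.0, -0.1, -19.1]
force: [-0.5, -0.4, -0.8]
grip_width: 0.0216
```

```bash
python3 f.py
```

```text
28.7833 [ 0.07  0.01 -0.87] [0.57 0.68 0.3 ] [ 5.599000e-01 -3.020000e-02  1.606000e-01  1.799899e+02 -1.058000e-01
 -1.908860e+01]
```

>>> servo_tool(plan=[[0.1,[0,0,0.1],[0,0,0]],[0.1,[0,0,0],[0,0,0]],[0.1,[0,0,0],[0,0,0]]])

```text
time_s: 29.03
tool_pos: [0.5601, -0.0302, 0.1599]
tool_rot: [180.0, -0.1, -19.1]
force: [-0.1, 0.3, -1.0]
grip_width: 0.0216
```

```bash
python3 f.py
```

```text
29.2333 [-0.07  0.09 -0.92] [0.57 0.51 0.58] [ 5.60100e-01 -3.02000e-02  1.59900e-01  1.79994e+02 -1.37100e-01
 -1.90905e+01]
```

>>> servo_tool(plan=[[0.1,[0,0,0.1],[0,0,0]],[0.1,[0,0,0],[0,0,0]],[0.1,[0,0,0],[0,0,0]]])

```text
time_s: 29.48
tool_pos: [0.5601, -0.0302, 0.1591]
tool_rot: [180.0, -0.1, -19.1]
force: [-0.4, 0.3, 0.5]
grip_width: 0.022
```

```bash
python3 f.py
```

```text
29.6833 [-0.44  0.08  0.23] [0.27 0.26 0.34] [ 5.601000e-01 -3.020000e-02  1.591000e-01  1.799895e+02 -1.438000e-01
 -1.909190e+01]
```

>>> servo_tool(plan=[[0.1,[0,0,0.15],[0,0.1,0]],[0.1,[0,0,0],[0,0,0]],[0.1,[0,0,0.15],[0,0,0]],[0.1,[0,0,0],[0,0,0]],[0.1,[0,0,0],[0,0,0]]])

```text
time_s: 30.1
tool_pos: [0.5605, -0.0301, 0.1563]
tool_rot: [180.0, -0.3, -19.1]
force: [-0.5, -0.0, 1.6]
grip_width: 0.0217
```

```bash
python3 f.py
```

```text
30.3 [-0.31  0.01  1.44] [0.14 0.34 0.29] [ 5.605000e-01 -3.010000e-02  1.563000e-01  1.799986e+02 -3.014000e-01
 -1.909040e+01]
```

>>> servo_tool(plan=[[0.1,[0,0,0.1],[0,-0.2,0]],[0.1,[0,0,0],[0,0,0]],[0.1,[0,0,0.13],[0,0,0]],[0.1,[0,0,0],[0,0,0]],[0.1,[0,0,0],[0,0,0]]])

```text
time_s: 30.72
tool_pos: [0.5608, -0.0303, 0.1542]
tool_rot: [-180.0, -0.1, -19.1]
force: [0.3, 0.2, 1.9]
grip_width: 0.0218
```

```bash
python3 f.py; python3 f.py
```

```text
30.9167 [-0.55  0.24  1.96] [0.71 0.17 0.62] [ 5.608000e-01 -3.030000e-02  1.541000e-01 -1.079996e+02 -1.182000e-01
 -1.909960e+01]
31.1167 [-1.05  0.04  1.78] [0.76 0.35 0.34] [ 5.60800e-01 -3.03000e-02  1.54100e-01 -1.79999e+02 -1.20300e-01
 -1.90984e+01]
```

```bash
python3 - <<'E'
from h import *
n=cv2.resize(env.read_camera("side")["image"][190:260,290:350],None,fx=8,fy=8,interpolation=cv2.INTER_CUBIC)
for im in(cv2.imread("pics/p12.png"),n):
    h=cv2.cvtColor(im,cv2.COLOR_BGR2HSV).astype(int); m=(h[...,0]>45)&(h[...,0]<80)&(h[...,1]>90)
    g=(h[...,1]<60)&(np.arange(480)[None]>135)&(np.arange(480)[None]<205)&(np.arange(560)[:,None]>215)&(np.arange(560)[:,None]<400)
    print(np.argwhere(m).mean(0).round(1),m.sum())
    print("steel col 165-175 rows:",[int(r) for r in np.where((h[:,160:178,1].mean(1)<80))[0][[0,-1]]], [int(x) for x in h[350:450:8,172,1]])
env.sign_off()
E
```

```text
[408.1 419.5] 3597
steel col 165-175 rows: [192, 559] [42, 54, 94, 140, 149, 146, 149, 135, 105, 122, 152, 158, 149]
[403.1 415.4] 3655
steel col 165-175 rows: [245, 559] [38, 39, 42, 40, 40, 42, 42, 53, 88, 140, 159, 161, 152]
the job is handed in; nothing more can be done
```

The charged pack is stacked on the base and released. The tester is held upright with its tip pressed about half way in on the pack's brass contact, and I handed the job in at about 31 s of the 51 s allowed.

- **Pack:** The first placing was about 2.9 mm too far along +x, so I gripped it again and slid it back before taking the pen. The top camera then showed its contact within 1 mm of the base's in x and y.
- **Press:** The tip touched at a tool height of about 0.1597 m, and I finished at 0.1541 m. That is about 5.6 mm pushed in out of 12 mm. The wrist force had risen by about 2.9 N, where about 3 N is expected half way. The tool was within about 0.1° of vertical.
- **Tip position:** My last look, about 10 mm above the contact, put the tip about 2 mm off the contact's centre, and I corrected for that. The final position on the contact was not viewed, because the viewing limit was used up.
- **Disagreement in the last check:** The final side image put the green strip about 0.6 pixel (about 1 mm) from where it was before contact. The pack may have shifted by about that much under the press, or it may be shading. I could not confirm it from above because the arm blocked that view.
- **Other items:** I did not go near the red pack, jar, pen cup or look-alikes, but I made no final check of where they stand.

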